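# Rake a column switch out of its parts bin

## Task

Pull the T-handled pusher up out of the upright tool holder and, with its foot behind the steering-column switch (the part with a stalk), drag the switch out through the open end of its bin until all of it, stalk included, lies flat on the grey inspection sheet. Do not touch the switch with the gripper, and do not tip it over. Then lower the pusher, without dropping it, back into the holder so that it stands all the way down, and leave everything else where it is.

Things in the scene. Friction and masses are not known exactly. Their poses are not given: they have to be found in the camera images.
- pusher: T-handled pusher standing foot-down in one of the holder's three cells (which varies); tallest of the three tools, the only one with a cross-bar. Origin: centre of the foot's underside, z up the tool. Rubber foot 50 (x) x 16 (y) x 40 (z) mm, steel shaft 14 x 10 mm, wooden cross-bar 64 (x) x 18 (y) x 26 (z) mm, its centre 188 mm above the origin, top at 201 mm. 0.25 kg.
- holder: Grey fixed upright tool holder, 74 (x) x 112 (y) x 80 mm tall, floor 4 mm thick. Origin: centre of its underside. Three open cells in a row along its y, at y = -36, 0 and +36 mm, each 66 (x) x 32 (y) mm inside, walls 4 mm.
- punch: Round steel punch, 28 mm across at its thickest and 115 mm long, standing in another cell of the holder; bystander. Origin: centre of its foot.
- wedge: Flat trim wedge, 34 x 14 mm and 115 mm tall, standing in another cell of the holder; bystander. Origin: centre of its foot.
- bin: Green fixed bin with two bays, 180 (x) x 230 (y) mm, floor 4 mm thick. Origin: centre of its underside. Open at its -x end (no sill), closed at +x by a 60 mm high wall with its inner face at x = +85 mm. Bays centred at y = +55 and -55 mm, about 107 mm wide inside; walls 5 mm thick, 60 mm high (35 mm for x below -20 mm).
- mat: Grey fixed inspection sheet 200 (x) x 250 (y) x 2 mm lying against the bin's open end, in line with it. Origin: centre of its underside; axes parallel to the bin's.
- switch: Black steering-column switch lying in one bay of the bin (which varies), stalk towards the open end. Origin: centre of the housing's underside. Housing 60 (x) x 74 (y) x 44 mm tall; a round stalk, 16 to 22 mm thick, runs 80 mm from the housing's -x face towards -x, its axis 22 mm up. Gap between the housing's rear (+x) face and the bin's end wall: 40 to 60 mm. 0.22 kg.
- switch_rear_l (a point): Lower rear corner of the switch housing, at (+30, -37, 0) mm in the switch's frame.
- switch_rear_r (a point): Lower rear corner of the switch housing, at (+30, +37, 0) mm in the switch's frame.
- switch_tip (a point): Free end of the switch's stalk, at (-110, 0, 22) mm in the switch's frame.
- relay_box: Black relay box without a stalk, 66 x 70 x 48 mm, in the other bay of the bin; bystander. Origin: centre of its underside.
- can: Oil can, 66 mm across and 110 mm tall, on the bench; bystander. Origin: centre of its underside.
- tub: Tub, 80 mm across and 70 mm tall, on the bench; bystander. Origin: centre of its underside.
- carton: Cardboard carton 110 x 80 x 60 mm on the bench; bystander. Origin: centre of its underside.
- mug: White mug 80 mm across and 90 mm tall on the bench; bystander. Origin: centre of its underside.
- spare_stalk: Loose black stalk 130 mm long and 24 mm high lying on the bench; bystander. Origin: on its underside, where the block and the lever meet.
Things that resemble listed ones, but are neither listed nor needed, are in the scene too. What is shaped like the pusher but green or purple is not meant.

How it is judged:
By the outcome, as a careful person would: the job done as asked, in the order asked, and still so for the second after the job is handed in, with the robot touching nothing.
It also fails if it takes over 66 s, if anything falls off the work surface, if the arm or the gripper's body presses on something with over 40 N, if the wrist force passes 120 N, or if a joint passes its speed limit or range.

## Robot

A 6-joint arm with a two-finger parallel gripper is mounted at the origin on the work surface. World frame = base frame: x ahead of the robot, y to its left, z up, the work surface at z = 0. Lengths are in m, angles in rad, forces in N, time in s.
With the tool pointing down it reaches from about 0.275 to 0.725 m from the base axis. Payload 5.6 kg.
Tool frame: the origin (TCP) lies on the centre line of the jaws, within the pads' length; the fingertips stand 14 mm ahead of it and the grasp point (between the pads) lies 5 mm behind it; z points along the fingers, y is the line along which they close (so a half turn about z gives the same grasp; the last joint's range is limited). The gripper opens to 85 mm and grips with 20 to 120 N. Pads are 22 mm wide; open, the fingers measure 114 mm over their backs; the gripper's body (76 mm by 85 mm) begins 54 mm behind the grasp point. The pads swing forward as they close: fully open they stand 13 mm farther back than shut.
Start: joints at [1.447, 0.255, 0.108, 0, -1.424, -0.285], TCP at [0.219, 0.505, 0.245] pointing down, gripper open.
Joint ranges: [-2.95, 2.95], [-1.21, 1.97], [-1.09, 1.5], [-2.87, 1.71], [-2.94, -0.07], [-3.05, 3.05]. Speed limits (rad/s): [2.57, 2.57, 3.14, 3.14, 3.14, 3.14].

## Interface

Orientations are given as a rotation vector (axis times angle).
In Python, from bench import * gives the robot as it stands.
- The arm moves only by the tool apply_moves, never from a script. Its argument "plan" is a list that holds one entry, the list of rows, each a list of 7 numbers: the finger opening in cm, from 0 to 8.54, then the shift along the tool's x, y, z in cm, then the turn, a rotation vector about the tool's x, y, z in degrees. In form: [[[claw, tx, ty, tz, rx, ry, rz], ...]]. A call has 1 to 10 rows; each row is the pose to reach, as a shift and turn from the pose commanded when the call began, along the tool's axes at that moment; what a row does not reach only later rows make up. A row lasts 1/10 s, in which the tool goes at most 50 mm and 8.59 degrees, less where a joint would pass 70% of its speed; a pose out of reach is approached as far as the arm can. A call with a gripper value outside its range is refused whole. The fingers move at their own pace and stop on an object; "force" is the grip in N (left out, the last holds). Time passes only in rows, so rows that repeat a pose let the fingers close. It gives the time, the measured TCP pose, the force, the opening and the grip force at its end, in the units of the state.
- read_state(): the state, without advancing time (a new reading comes with each control period).
- snapshot(name): name is "scene" or "top" or "wrist"; returns the picture (384x512x3 uint8, red, green, blue); there is no depth.
- camera_model(name): a dict with "vfov" (degrees; the focal length in pixels is half the picture's height over the tangent of half this angle, whatever the lens; pixels are square), "cx", "cy" (the principal point, pixels), "distortion" ([k1, k2, p1, p2, k3] as OpenCV has them; the pictures are not rectified), "extrinsics" (4x4, takes a point from world to camera coordinates). Camera axes: x right, y down, z forward; pixel columns grow to the right and rows downward; lengths in m; the calibration is good to about 2 mm. A picture is of the moment at which its call begins: read the wrist's pose just before it. camera_model takes no time and is no camera call; for the wrist camera it gives the pose at the moment of the call.
- sign_off(): hands the job in; it is judged then, once.
Trained networks look in the newest picture that a camera, given by its name, has taken for a name from the list of things; names that differ only in an ending like _2 or _b are one class to them, and where a whole thing is asked for, a point or a joint stands for the part that bears it (a point fixed in the world has none). Each returns a list of dicts, best first, with "score" (0 to 1); they miss things now and then, are a little off and sometimes report something else, mostly with a low value. They report only what shows in the picture. A call takes as long as a camera call. They do not tell look-alikes from the thing itself.
- outline_of(camera, query): "region" (384x512 bool, what is visible of it) and "rect" ([left, top, right, bottom] in pixels, round what is visible of it).
The state is a dict: "time": time; "joints": joint angles; "joint_vel": joint speeds; "tau": joint torques, N m; "tcp_pos": TCP position; "tool_rot": TCP orientation; "wrist_force": force on the tool from outside, world axes, zero at the start; "moment": the same for the moment, N m; "finger_gap": finger opening in m; "grip_force": force on a finger pad.
Only numpy, scipy, OpenCV 4.12 (cv2) and the standard library are available. Lean on these libraries where they do the work, as an engineer would, in place of code of your own. Each camera call takes 0.05 s, during which the arm holds its last target. There are 200 camera calls.

## Working session

There is one attempt and no reset: what is moved stays moved. The work goes in short steps, Python scripts to look and compute and a tool call to move; the robot and the scene stay as the last step left them, time stands still between calls to the robot, and variables do not carry over. Pictures are saved under pics/ and viewed, at most 12 in all, crops included, and the job is handed in when it is done.

Besides the shell and the picture viewer there is one more tool, called after "Emit:" as name([rows], argument=value, ...), one row to a line, values as JSON. apply_moves: Moves the arm, as the interface text tells. Its arguments: {"type":"object","properties":{"plan":{"type":"array","items":{"type":"array","items":{"type":"array","items":{"type":"number"}}}},"force":{"type":"number"}},"required":["plan"]}

```bash
mkdir -p pics; ls; python3 - <<'E'
from bench import *
import cv2,numpy as np
s=read_state(); print({k:np.round(v,4).tolist() for k,v in s.items()})
ims=[]
for n in ("scene","top"):
    im=snapshot(n); cv2.imwrite(f"pics/{n}0.png",im[:,:,::-1]); 
    m=camera_model(n); print(n,m['vfov'],m['cx'],m['cy'],m['distortion'],np.round(m['extrinsics'],4).tolist())
    for q in ("pusher","holder","punch","wedge","bin","mat","switch","relay_box"):
        print(n,q,[(round(float(d['score']),2),[int(v) for v in d['rect']]) for d in outline_of(n,q)])
E
```

```text
pics
{'time': 0.0, 'joints': [1.4466, 0.2557, 0.107, -0.0005, -1.4239, -0.2846], 'joint_vel': [-0.0002, 0.0011, 0.0017, -0.0005, 0.0013, -0.0014], 'tau': [0.0006, -38.663, 23.7938, 5.3648, -0.0062, -0.0], 'tcp_pos': [0.2184, 0.5043, 0.2444], 'tool_rot': [3.0744, -0.6374, -0.0005], 'wrist_force': [0.621, -0.1476, 0.4193], 'moment': [-0.0019, -0.0008, -0.0167], 'grip_force': 0.0, 'finger_gap': 0.0855}
scene 52.028432128357 256.59945843980057 188.12662676973818 [-0.05788978  0.          0.          0.          0.        ] [[0.7689, 0.6393, 0.0049, -0.4247], [0.531, -0.6343, -0.5619, -0.2476], [-0.3561, 0.4347, -0.8272, 1.4144], [0.0, 0.0, 0.0, 1.0]]
scene pusher [(0.96, [94, 240, 134, 284]), (0.82, [167, 241, 186, 282]), (0.78, [92, 282, 137, 326]), (0.57, [154, 193, 188, 242]), (0.18, [151, 276, 164, 300])]
scene holder [(0.95, [146, 259, 196, 304])]
scene punch [(0.51, [147, 276, 163, 300])]
scene wedge []
scene bin [(0.59, [249, 115, 334, 195])]
scene mat [(0.65, [198, 149, 289, 231])]
scene switch [(0.75, [273, 154, 320, 184]), (0.62, [247, 115, 335, 199])]
scene relay_box [(0.86, [268, 130, 294, 155]), (0.74, [289, 81, 330, 116])]
top 57.30113106973461 252.4356839985959 191.533581470457 [-0.02151922  0.          0.          0.          0.        ] [[-0.0188, -0.9998, -0.0039, -0.0037], [-0.9884, 0.0192, -0.1504, 0.5529], [0.1504, 0.001, -0.9886, 1.1689], [0.0, 0.0, 0.0, 1.0]]
top pusher [(0.61, [376, 182, 421, 200]), (0.55, [364, 208, 395, 229]), (0.52, [340, 164, 361, 188]), (0.5, [307, 207, 337, 222])]
top holder [(0.77, [333, 169, 372, 203])]
top punch [(0.63, [359, 184, 371, 192])]
top wedge [(0.57, [348, 183, 358, 191])]
top bin [(0.9, [152, 159, 224, 239])]
top mat [(0.57, [207, 171, 279, 254])]
top switch [(0.74, [188, 173, 223, 197])]
top relay_box [(0.87, [172, 206, 195, 229])]
```

```bash
python3 - <<'E'
import cv2,numpy as np
a=cv2.imread('pics/scene0.png');b=cv2.imread('pics/top0.png')
A=cv2.resize(a[70:340,70:350],(560,540));cv2.imwrite('pics/sc.png',A)
B=cv2.resize(b[130:270,140:430],None,fx=2.7,fy=2.7,interpolation=cv2.INTER_CUBIC);cv2.imwrite('pics/tc.png',B)
E
```

```text
(no output)
```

View pics/sc.png

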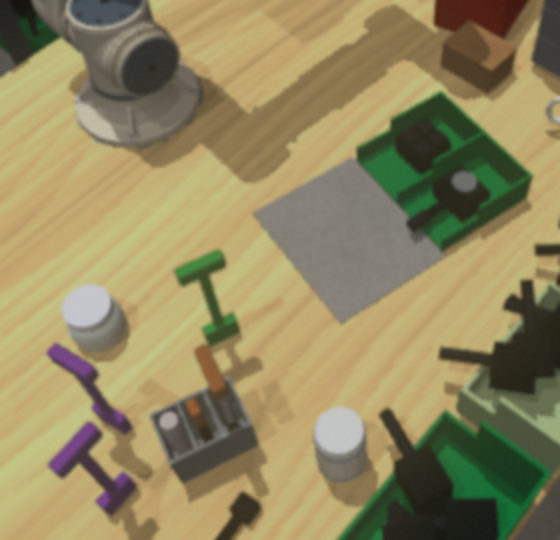

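View pics/tc.png

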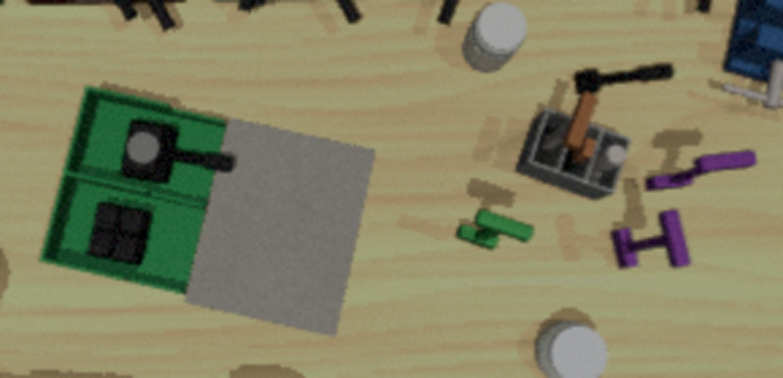

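The brown T-bar at scene px (175,255), top px (355,174), stands in the holder's end cell. The green T (scene (172,262)) and the two purple ones (scene (114,262) and (114,304)) are look-alikes. The switch with its stalk is at top px (200,185), in the left bay, and the mat is at (243,213). Next I'll fit poses to the outlines.

```bash
cat > h.py <<'E'
from bench import *
import cv2,numpy as np
from scipy.optimize import minimize
from scipy.spatial.transform import Rotation as R
def proj(m,P):
    f=192/np.tan(np.radians(m['vfov'])/2);K=np.array([[f,0,m['cx']],[0,f,m['cy']],[0,0,1.]])
    E=np.array(m['extrinsics']);r=cv2.Rodrigues(E[:3,:3])[0]
    return cv2.projectPoints(np.asarray(P,float).reshape(-1,3),r,E[:3,3],K,np.array(m['distortion'],float))[0][:,0]
def ray(m,uv):
    f=192/np.tan(np.radians(m['vfov'])/2);K=np.array([[f,0,m['cx']],[0,f,m['cy']],[0,0,1.]])
    n=cv2.undistortPoints(np.array([[uv]],float),K,np.array(m['distortion'],float))[0,0]
    E=np.array(m['extrinsics']);d=E[:3,:3].T@np.array([n[0],n[1],1]);return -E[:3,:3].T@E[:3,3],d
def onz(m,uv,z):
    o,d=ray(m,uv);return o+d*(z-o[2])/d[2]
def tri(obs):
    A=np.zeros((3,3));b=np.zeros(3)
    for m,uv in obs:
        o,d=ray(m,uv);d/=np.linalg.norm(d);M=np.eye(3)-np.outer(d,d);A+=M;b+=M@o
    return np.linalg.solve(A,b)
def box(x0,x1,y0,y1,z0,z1): return np.array([[x,y,z] for x in(x0,x1) for y in(y0,y1) for z in(z0,z1)])/1000.
S=4
def render(m,boxes,p):
    c,s=np.cos(p[2]),np.sin(p[2]);Rz=np.array([[c,-s,0],[s,c,0],[0,0,1]])
    im=np.zeros((384*S//2,512*S//2),np.uint8)
    for b in boxes:
        q=proj(m,b@Rz.T+[p[0],p[1],p[3] if len(p)>3 else 0])
        h=cv2.convexHull((q*S/2*16).astype(np.int32).reshape(-1,1,2))
        cv2.fillConvexPoly(im,h,255,cv2.LINE_AA,4)
    return cv2.resize(im,(512,384),interpolation=cv2.INTER_AREA)/255.
def fit(obs,boxes,p0,step=(.01,.01,.1)):
    def cost(p): 
        c=0
        for m,g in obs:
            r=render(m,boxes,p);c+=1-np.minimum(r,g).sum()/np.maximum(r,g).sum()
        return c/len(obs)
    best=None
    for dy in (0,.15,-.15):
        q=np.array(p0,float);q[2]+=dy
        sim=np.vstack([q]+[q+np.eye(len(q))[i]*step[i] for i in range(len(q))])
        r=minimize(cost,q,method='Nelder-Mead',options=dict(initial_simplex=sim,xatol=1e-4,fatol=1e-5,maxiter=250))
        if best is None or r.fun<best.fun:best=r
    return best
MAT=[box(-100,100,-125,125,0,2)]
BIN=[box(-90,90,-115,115,0,4),box(85,90,-115,115,0,60)]+[box(a,b,y-2.5,y+2.5,0,h) for y in(-112.5,0,112.5) for a,b,h in((-90,-20,35),(-20,90,60))]
SW=[box(-30,30,-37,37,0,44),box(-110,-30,-9,9,13,31)]
HOLD=[box(-37,37,-56,56,0,80)]
PUSH=[box(-25,25,-8,8,0,40),box(-7,7,-5,5,0,180),box(-32,32,-9,9,175,201)]
E
python3 - <<'E'
from h import *
G={}
ms={n:camera_model(n) for n in("scene","top")}
for n in ms:
    snapshot(n)
    for q in ("holder","mat","bin","switch"):
        o=outline_of(n,q)
        if o: G[n,q]=o[0]['region'].astype(float)
        print(n,q,[d['rect'] for d in o])
np.savez('g.npz',**{f'{a}_{b}':v for (a,b),v in G.items()})
for q,B,z in(("mat",MAT,0),("bin",BIN,0),("holder",HOLD,.04),("switch",SW,.02)):
    c=[(ms[n],G[n,q]) for n in ms if (n,q) in G]
    ys,xs=np.nonzero(G["top",q]);p=onz(ms["top"],(xs.mean(),ys.mean()),z)
    zz=.004 if q=="switch" else 0
    for sel in (c,c[:1],c[1:]):
        if not sel: continue
        r=fit(sel,[b+[0,0,zz] for b in B],[p[0],p[1],1.4])
        print(q,np.round(r.x,4),round(r.fun,3))
# bar of pusher
E
```

```text
scene holder [[144.7, 260.6, 199.8, 310.3]]
scene mat [[198.9, 150.0, 288.5, 233.9]]
scene bin [[247.6, 114.5, 333.6, 199.6]]
scene switch [[275.7, 153.6, 315.9, 184.6], [167.5, 269.5, 174.7, 290.8]]
top holder [[330.8, 169.3, 372.6, 202.9], [350.4, 182.1, 360.1, 193.9]]
top mat [[210.0, 171.7, 278.3, 255.3], [351.4, 179.7, 360.2, 193.4]]
top bin [[152.7, 164.2, 223.9, 239.2]]
top switch [[186.9, 169.6, 223.3, 197.6], [349.8, 181.3, 361.1, 194.9], [342.3, 163.9, 363.1, 189.1]]
mat [0.4835 0.0171 1.3298] 0.048
mat [0.4845 0.0167 1.3308] 0.041
mat [0.4825 0.0168 1.3223] 0.053
bin [0.5283 0.202  1.3283] 0.284
bin [0.5283 0.2022 1.3223] 0.259
bin [0.5276 0.2021 1.3328] 0.309
holder [ 0.5594 -0.3591  1.8519] 0.527
holder [ 0.5627 -0.3572  2.7338] 0.294
holder [ 0.5566 -0.3525  1.8154] 0.584
switch [0.5796 0.1852 1.3922] 0.2
switch [0.5785 0.1878 1.4276] 0.253
switch [0.5791 0.1842 1.3914] 0.144
```

```bash
python3 - <<'E'
from h import *
g=np.load('g.npz')
ms={n:camera_model(n) for n in("scene","top")}
for sel in (("scene","top"),("scene",),("top",)):
  for pr in (0,1):
    c=[(ms[n],g[n+'_holder']) for n in sel]
    r=fit(c,HOLD,[.55,-.33,-.2]); 
    print('holder',np.round(r.x,4),round(r.fun,3))
# bar by blobs: brown bar pusher
for n in ms:
    snapshot(n)
    for d in outline_of(n,"pusher"):
        ys,xs=np.nonzero(d['region']);print(n,round(d['score'],2),d['rect'],xs.mean(),ys.mean())
s=read_state();Rt=R.from_rotvec(s['tool_rot']).as_matrix();m=camera_model('wrist')
E=np.array(m['extrinsics']);c=-E[:3,:3].T@E[:3,3]
print(m['vfov'],'cam in tool',np.round(Rt.T@(c-s['tcp_pos']),3),'axes in tool\n',np.round(Rt.T@E[:3,:3].T,3))
print('tool axes',np.round(Rt,3),s['time'])
E
```

```text
holder [ 0.5615 -0.3572 -0.3854] 0.371
holder [ 0.5615 -0.3572 -0.3854] 0.371
holder [ 0.5627 -0.3572 -0.411 ] 0.294
holder [ 0.5627 -0.3572 -0.411 ] 0.294
holder [ 0.5604 -0.3572 -0.3639] 0.441
holder [ 0.5604 -0.3572 -0.3639] 0.441
scene 0.96 [156.7, 192.9, 192.1, 242.6] 173.71328671328672 216.9318181818182
scene 0.92 [94.4, 282.2, 135.6, 328.1] 116.02941176470588 303.6061381074169
scene 0.62 [165.8, 240.4, 187.4, 286.6] 177.2950310559006 261.4968944099379
scene 0.59 [93.0, 239.2, 133.3, 288.7] 114.85561497326204 263.3030303030303
top 0.8 [310.6, 207.0, 335.0, 224.7] 321.1115702479339 214.4793388429752
top 0.69 [340.1, 165.4, 360.4, 191.1] 349.2282157676349 178.26141078838174
top 0.69 [366.2, 206.9, 397.5, 229.3] 381.7129337539432 219.45110410094637
top 0.64 [380.1, 183.5, 419.2, 198.1] 399.76 192.112
61.92614032971923 cam in tool [ 0.083  0.001 -0.128] axes in tool
 [[ 0.001 -0.945 -0.326]
 [ 1.     0.     0.001]
 [-0.001 -0.326  0.945]]
tool axes [[ 0.918 -0.398  0.   ]
 [-0.398 -0.918 -0.   ]
 [ 0.    -0.    -1.   ]] 1.6
```

Emit:
apply_moves([
  [[8.5, 4.5, 1.4, -1, 0, 0, 0], [8.5, 9, 2.7, -2, 0, 0, 0], [8.5, 13.5, 4.1, -3, 0, 0, 0], [8.5, 18, 5.4, -4, 0, 0, 0], [8.5, 22.5, 6.8, -5, 0, 0, 0], [8.5, 27, 8.2, -6, 0, 0, 0], [8.5, 31.5, 9.5, -7, 0, 0, 0], [8.5, 36, 10.9, -8, 0, 0, 0], [8.5, 40.5, 12.2, -8.5, 0, 0, 0], [8.5, 45, 13.6, -8.5, 0, 0, 0]],
])

```text
time: 2.6
tcp_pos: [0.579, 0.1996, 0.3314]
tool_rot: [-3.075, 0.637, -0.003]
wrist_force: [0.1, 1.3, 0.3]
finger_gap: 0.085
grip_force: 0.0
```

Emit:
apply_moves([
  [[8.5, 0, 0, 0, 0, 0, 0], [8.5, 0, 0, 0, 0, 0, 0]],
])

```text
time: 2.8
tcp_pos: [0.5781, 0.2001, 0.3294]
tool_rot: [3.075, -0.641, -0.002]
wrist_force: [-0.1, 0.4, -0.4]
finger_gap: 0.0851
grip_force: 0.0
```

```bash
cat > w.py <<'E'
from h import *
import sys
def shot(name,qs):
    m=camera_model('wrist');im=snapshot('wrist');cv2.imwrite(f'pics/{name}.png',im[:,:,::-1])
    o={}
    for q in qs:
        l=outline_of('wrist',q);o[q]=l
        print(q,[(round(float(d['score']),2),[int(v) for v in d['rect']]) for d in l[:4]])
    s=read_state();print(s['time'],np.round(s['tcp_pos'],4),np.round(s['tool_rot'],4))
    import pickle;pickle.dump((m,o),open(f'{name}.pkl','wb'))
    return m,o
E
python3 - <<'E'
from w import *
m,o=shot('w1',("switch","bin","mat","relay_box"))
for q,B,p,z in(("switch",SW,[.5791,.185,1.37],.004),("bin",BIN,[.5285,.202,1.33],0),("mat",MAT,[.4835,.0171,1.33],0)):
    for d in o[q][:1]:
        r=fit([(m,d['region'].astype(float))],[b+[0,0,z] for b in B],p);print(q,np.round(r.x,4),round(r.fun,3))
E
```

```text
switch [(0.91, [243, 107, 347, 173])]
bin [(0.85, [186, 78, 344, 271])]
mat [(0.86, [321, 44, 476, 238])]
relay_box [(0.58, [245, 189, 298, 247])]
3.05 [0.5768 0.202  0.3308] [-3.0761e+00  6.3490e-01 -9.0000e-04]
switch [0.5775 0.1858 1.3836] 0.116
bin [0.5244 0.2024 1.3313] 0.278
mat [0.4798 0.0174 1.3301] 0.031
```

View pics/w1.png

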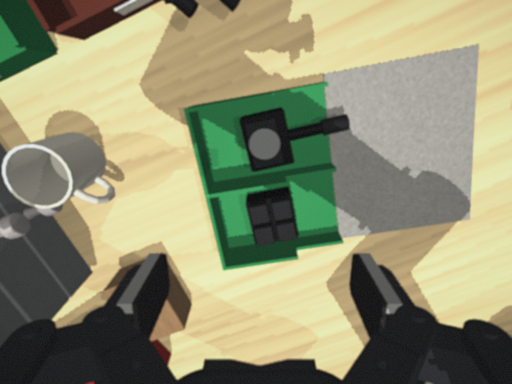

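The switch housing is at wrist px (265,140), with its stalk tip at (345,122), in the upper bay, nearly square to the bin. The relay box is at (272,218). Next, the holder.

Emit:
apply_moves([
  [[8.5, 1.6, 4.5, 0, 0, 0, 0], [8.5, 3.2, 9, 0, 0, 0, 0], [8.5, 4.9, 13.5, 0, 0, 0, 0], [8.5, 6.5, 18, 0, 0, 0, 0], [8.5, 8.1, 22.5, 0, 0, 0, 0], [8.5, 9.7, 27, 0, 0, 0, 0], [8.5, 11.4, 31.5, 0, 0, 0, 0], [8.5, 13, 36, 0, 0, 0, 0], [8.5, 14.7, 40.5, 0, 0, 0, 0], [8.5, 16.2, 45, 0, 0, 0, 0]],
])

```text
time: 4.05
tcp_pos: [0.547, -0.2772, 0.3308]
tool_rot: [-3.077, 0.635, -0.001]
wrist_force: [0.9, -0.2, -0.6]
finger_gap: 0.0849
grip_force: 0.0
```

Emit:
apply_moves([
  [[8.5, 1, 2.5, 0, 0, 0, 0], [8.5, 2, 5, 0, 0, 0, 0], [8.5, 2, 5, 0, 0, 0, 0], [8.5, 2, 5, 0, 0, 0, 0]],
])

```text
time: 4.45
tcp_pos: [0.5458, -0.3297, 0.3302]
tool_rot: [-3.076, 0.638, 0.0]
wrist_force: [-0.5, 0.5, -0.5]
finger_gap: 0.0851
grip_force: 0.0
```

```bash
python3 - <<'E'
from w import *
m,o=shot('w2',("holder","pusher","wedge","punch"))
E
```

```text
holder [(0.85, [226, 93, 320, 163])]
pusher [(0.94, [227, 109, 254, 190]), (0.82, [171, 210, 240, 307]), (0.64, [331, 160, 422, 274]), (0.59, [351, 94, 491, 154])]
wedge [(0.82, [269, 113, 285, 152])]
punch [(0.79, [293, 113, 320, 147])]
4.7 [ 0.546  -0.329   0.3308] [ 3.0767e+00 -6.3520e-01  1.2000e-03]
```

View pics/w2.png

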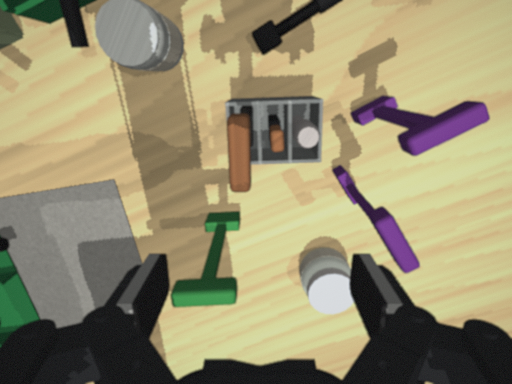

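Candidates for the pusher in wrist px: the brown bar (239,152) in the holder, the green T (210,285), and the purple ones (440,125) and (390,235). Only the brown one is wooden and stands in the holder. I'll confirm it in a crop and fit the bar.

```bash
cat >> h.py <<'E'
BAR=[box(-32,32,-9,9,-13,13)]
def brown(im,near,rad=45):
    hsv=cv2.cvtColor(im,cv2.COLOR_RGB2HSV).astype(int)
    k=((hsv[...,0]<14)&(hsv[...,1]>105)&(hsv[...,2]>60)&(hsv[...,2]<215)).astype(np.uint8)
    n,l,st,c=cv2.connectedComponentsWithStats(k,connectivity=4)
    i=min((i for i in range(1,n) if st[i,4]>40),key=lambda i:np.hypot(*(c[i]-near)))
    return (l==i).astype(float),st[i],c[i]
E
python3 - <<'E'
from h import *
import pickle
im=cv2.imread('pics/w2.png')[:,:,::-1].copy();m,o=pickle.load(open('w2.pkl','rb'))
k,st,c=brown(im,(239,152));print(st,c)
sc=cv2.imread('pics/scene0.png')[:,:,::-1].copy();ks,ss,cs=brown(sc,(175,253));print(ss,cs)
tp=cv2.imread('pics/top0.png')[:,:,::-1].copy();kt,s2,ct=brown(tp,(356,174));print(s2,ct)
ms=camera_model('scene');p=tri([(m,c),(ms,cs)]);print('tri',p)
for obs in ([(m,k),(ms,ks)],[(m,k)]):
    r=fit(obs,BAR,[p[0],p[1],-.4,p[2]],(.01,.01,.1,.01));print(np.round(r.x,4),r.fun)
A=cv2.resize(im[85:200,190:340],None,fx=3,fy=3);v=A.copy();
B=cv2.resize(np.dstack([k*255]*3).astype(np.uint8)[85:200,190:340],None,fx=3,fy=3)
C=cv2.resize(np.dstack([ks*120]*3).astype(np.uint8)[230:310,130:210]//2+sc[230:310,130:210]//2,None,fx=3,fy=3)
cv2.imwrite('pics/c2.png',cv2.vconcat([A,cv2.copyMakeBorder(C,0,0,0,A.shape[1]-C.shape[1],cv2.BORDER_CONSTANT)])[:,:,::-1])
E
```

```text
[ 228  114   22   77 1539] [239.09811566 151.61663418]
[372 171  65  53 412] [407.26213592 198.43203883]
[350 164  10  25 127] [355.07874016 177.11023622]
tri [ 0.8455435  -0.47471869  1.05161858]
[-0.3892 -1.3179 -2.2602  0.7624] 0.9722980596657176
[ 0.8455 -0.4747 -0.4     1.0516] 1.0h.py:27: RuntimeWarning: invalid value encountered in cast
  h=cv2.convexHull((q*S/2*16).astype(np.int32).reshape(-1,1,2))
```

View pics/c2.png

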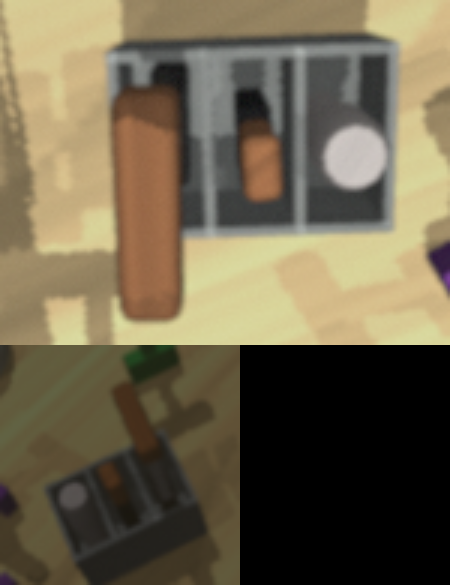

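```bash
python3 - <<'E'
from h import *
import pickle
im=cv2.imread('pics/w2.png')[:,:,::-1].copy();m,o=pickle.load(open('w2.pkl','rb'))
k,st,c=brown(im,(239,152))
sc=cv2.imread('pics/scene0.png')[:,:,::-1].copy();hs=cv2.cvtColor(sc,cv2.COLOR_RGB2HSV)
for y in range(242,268,2): print(y,[tuple(int(t) for t in hs[y,x]) for x in range(167,187,3)])
P=[onz(m,(190+x/3-.3,85+y/3-.3),.08) for x,y in((109,50),(396,43),(393,230),(112,238))]
P=np.array(P);print(np.round(P,4),'c',P.mean(0));e=P[0]+P[3]-P[1]-P[2];print('len',[np.linalg.norm(P[i]-P[i-1]).round(4) for i in range(4)],'yaw', np.arctan2(e[1],e[0])-np.pi/2)
C,ax,an=cv2.minAreaRect((P[:,:2]*1000).astype(np.float32));print(C,ax,an)
for z in (.19,): 
    r=fit([(m,k)],[b+[0,0,z+.002] for b in BAR],[.55,-.3,-.4]);print('bar',np.round(r.x,4),r.fun)
E
```

```text
242 [(23, 102, 193), (20, 115, 168), (21, 119, 131), (32, 103, 94), (22, 108, 135), (19, 110, 144), (20, 109, 140)]
244 [(20, 115, 167), (14, 152, 138), (14, 147, 134), (20, 111, 140), (20, 110, 148), (21, 108, 156), (20, 110, 139)]
246 [(19, 118, 158), (14, 152, 141), (13, 152, 139), (20, 111, 143), (23, 103, 185), (23, 102, 188), (20, 111, 143)]
248 [(22, 101, 171), (13, 154, 142), (14, 154, 139), (20, 116, 150), (23, 101, 195), (23, 102, 193), (20, 108, 151)]
250 [(24, 97, 189), (14, 152, 141), (14, 155, 138), (15, 142, 133), (22, 103, 193), (25, 95, 196), (23, 101, 166)]
252 [(25, 97, 195), (18, 128, 143), (14, 157, 140), (14, 156, 136), (21, 107, 179), (25, 95, 195), (22, 102, 177)]
254 [(25, 95, 195), (21, 108, 166), (14, 156, 142), (14, 157, 140), (21, 108, 151), (24, 100, 189), (21, 106, 151)]
256 [(24, 98, 195), (23, 102, 182), (14, 154, 142), (13, 156, 139), (17, 136, 135), (21, 109, 145), (20, 110, 130)]
258 [(23, 101, 194), (23, 102, 193), (15, 144, 140), (14, 154, 139), (14, 153, 135), (19, 82, 131), (20, 88, 128)]
260 [(23, 101, 195), (22, 105, 195), (20, 114, 157), (13, 156, 142), (14, 156, 141), (16, 68, 102), (20, 50, 122)]
262 [(22, 103, 194), (23, 101, 195), (24, 95, 170), (14, 158, 142), (13, 156, 139), (14, 135, 104), (21, 30, 110)]
264 [(22, 102, 193), (25, 72, 173), (24, 39, 124), (14, 155, 135), (14, 154, 121), (16, 136, 88), (22, 33, 85)]
266 [(24, 64, 151), (25, 27, 105), (27, 26, 87), (15, 132, 95), (15, 138, 87), (16, 136, 79), (21, 44, 75)]
[[ 0.6141 -0.3201  0.08  ]
 [ 0.5733 -0.4209  0.08  ]
 [ 0.5052 -0.3953  0.08  ]
 [ 0.5473 -0.2898  0.08  ]] c [ 0.55996144 -0.35651135  0.08      ]
len [np.float64(0.0734), np.float64(0.1087), np.float64(0.0727), np.float64(0.1136)] yaw -0.38215582827497907
(560.2997436523438, -356.111328125) (113.64834594726562, 73.33191680908203) 68.27538299560547
bar [ 0.5727 -0.3256 -0.4408] 0.20005832544784152
```

The crop shows the wooden cross-bar standing in the left cell. The wedge is at (267,165) and the punch at (355,157), both in crop px. I'll move above the bar for a second view.

Emit:
apply_moves([
  [[8.5, 1.2, -0.7, 2, 0, 0, 0], [8.5, 2.3, -1.4, 4, 0, 0, 0], [8.5, 2.3, -1.4, 4.5, 0, 0, 0], [8.5, 2.3, -1.4, 4.5, 0, 0, 0], [8.5, 2.3, -1.4, 4.5, 0, 0, 0]],
])

```text
time: 5.2
tcp_pos: [0.5722, -0.3266, 0.2868]
tool_rot: [3.075, -0.637, 0.003]
wrist_force: [0.4, -0.8, 0.3]
finger_gap: 0.0853
grip_force: 0.0
```

```bash
python3 - <<'E'
from w import *
m,o=shot('w3',("pusher",))
import pickle
im=cv2.imread('pics/w3.png')[:,:,::-1].copy()
f=np.array(proj(m,[[.5727,-.3256,.19]]))[0];print('exp',f)
k3,st,c=brown(im,f);print(st,c)
im2=cv2.imread('pics/w2.png')[:,:,::-1].copy();m2,o2=pickle.load(open('w2.pkl','rb'));k2,_,c2=brown(im2,(239,152))
sc=cv2.imread('pics/scene0.png')[:,:,::-1].copy();hs=cv2.cvtColor(sc,cv2.COLOR_RGB2HSV).astype(int)
ks=((hs[...,0]<17)&(hs[...,1]>128)&(hs[...,2]>100)).astype(float);ks[:238]=0;ks[268:]=0;ks[:,:160]=0;ks[:,190:]=0
ms=camera_model('scene')
print('tri',tri([(m,c),(m2,c2)]))
for nm,obs in (('w23',[(m,k3),(m2,k2)]),('w23s',[(m,k3),(m2,k2),(ms,ks)]),('w3',[(m,k3)])):
    r=fit(obs,BAR,[.5727,-.3256,-.4,.19],(.01,.01,.1,.01));print(nm,np.round(r.x,4),round(r.fun,3))
    q=r.x
v=im.copy();rr=render(m,BAR,q);v[...,1]=np.where(k3>0,255,v[...,1]);v[...,2]=np.where(rr>.5,255,v[...,2]);cv2.imwrite('pics/v3.png',v[:,:,::-1])
E
```

```text
pusher [(0.96, [347, 187, 457, 322]), (0.9, [176, 238, 247, 365]), (0.6, [371, 113, 512, 198])]
5.3 [ 0.5723 -0.3268  0.2871] [ 3.0754 -0.6378  0.0042]
exp [255.29175639 196.84102948]
[ 241  153   26   87 1960] [254.00510204 195.29234694]
tri [ 0.5752132  -0.32578694  0.1930732 ]
w23 [ 0.5679 -0.3223 -0.4033  0.1684] 0.106
w23s [ 0.5673 -0.3221 -0.4019  0.1682] 0.197
w3 [ 0.5653 -0.3216 -0.3962  0.1669] 0.067
```

View pics/v3.png

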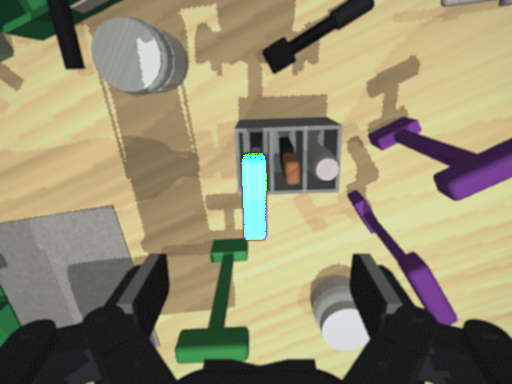

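Emit:
apply_moves([
  [[8.5, 0.1, -0.1, 2.5, 0, 0, 0], [8.5, 0.1, -0.1, 5, 0, 0, 0], [8.5, 0.1, -0.1, 7.5, 0, 0, 0], [8.5, 0.1, -0.1, 9.5, 0, 0, 0], [8.5, 0.1, -0.1, 10, 0, 0, 0], [0, 0.1, -0.1, 10, 0, 0, 0], [0, 0.1, -0.1, 10, 0, 0, 0], [0, 0.1, -0.1, 10, 0, 0, 0], [0, 0.1, -0.1, 10, 0, 0, 0], [0, 0.1, -0.1, 10, 0, 0, 0]],
], force=60)

```text
time: 6.3
tcp_pos: [0.5742, -0.3261, 0.1863]
tool_rot: [3.076, -0.637, 0.003]
wrist_force: [0.5, 0.7, -1.7]
finger_gap: 0.0175
grip_force: 58.6
```

Emit:
apply_moves([
  [[0, 0, 0, 0, 0, 0, 0], [0, 0, 0, 0, 0, 0, 0], [0, 0, 0, 0, 0, 0, 0]],
])

```text
time: 6.6
tcp_pos: [0.5742, -0.3261, 0.1862]
tool_rot: [3.076, -0.637, 0.003]
wrist_force: [-0.0, 0.2, 5.8]
finger_gap: 0.017
grip_force: 59.7
```

Emit:
apply_moves([
  [[0, 0, 0, -1.5, 0, 0, 0], [0, 0, 0, -3.5, 0, 0, 0], [0, 0, 0, -6, 0, 0, 0], [0, 0, 0, -8.5, 0, 0, 0], [0, 0, 0, -11, 0, 0, 0], [0, 0, 0, -13.5, 0, 0, 0], [0, 0, 0, -13.5, 0, 0, 0]],
], force=80)

```text
time: 7.3
tcp_pos: [0.5742, -0.3265, 0.3231]
tool_rot: [3.075, -0.638, 0.007]
wrist_force: [0.2, 0.9, -1.5]
finger_gap: 0.017
grip_force: 78.2
```

```bash
python3 - <<'E'
from w import *
import pickle
m,o=pickle.load(open('w3.pkl','rb'))
print('can',onz(m,(135,55),.1),'greenT',onz(m,(212,340),.19),onz(m,(230,250),.01))
m,o=shot('w4',("pusher","switch"))
s=read_state();print(s['wrist_force'],s['moment'],s['finger_gap'])
E
```

```text
can [ 0.71061624 -0.26659241  0.1       ] greenT [ 0.4650561  -0.23710653  0.19      ] [ 0.45281155 -0.23191932  0.01      ]
pusher [(0.92, [360, 114, 505, 186]), (0.61, [236, 146, 285, 352]), (0.57, [307, 135, 331, 173]), (0.56, [337, 182, 434, 299])]
switch [(0.53, [1, 256, 18, 275])]
7.45 [ 0.5734 -0.3254  0.3182] [-3.0748  0.6372  0.0052]
[-0.0217727  -0.02209002 -2.16084656] [ 0.01385027 -0.00800184 -0.07263795] 0.017005871777760136
```

View pics/w4.png

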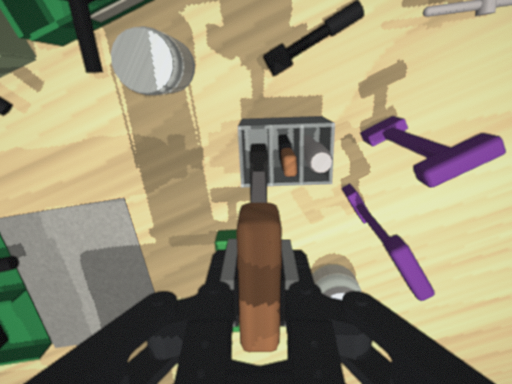

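The pusher is held upright and clear of the holder; its foot is at px (258,160) and the wedge and punch are still standing. Carrying it to behind the switch.

Emit:
apply_moves([
  [[0, -0.7, -1.9, 0, 0, 0, -1], [0, -1.9, -4.6, 0, 0, 0, -2], [0, -3.4, -8.4, 0, 0, 0, -3], [0, -4.8, -12.1, 0, 0, 0, -4], [0, -6.5, -16.2, 0, 0, 0, -5], [0, -8.2, -20.4, 0, 0, 0, -6], [0, -9.9, -24.6, 0, 0, 0, -7], [0, -11.6, -28.8, 0, 0, 0, -8], [0, -13, -32.5, 0, 0, 0, -9], [0, -14.5, -36, 0, 0, 0, -10]],
])

```text
time: 8.45
tcp_pos: [0.5828, 0.064, 0.3182]
tool_rot: [3.119, -0.365, -0.006]
wrist_force: [0.4, -0.2, -2.4]
finger_gap: 0.0171
grip_force: 78.2
```

```bash
cat > d.py <<'E'
from h import *
def go(x,y,z,yaw):
    s=read_state();Rt=R.from_rotvec(s['tool_rot']).as_matrix()
    d=Rt.T@(np.array([x,y,z])-s['tcp_pos'])*100
    cy=np.arctan2(Rt[1,0],Rt[0,0])
    print('now',np.round(s['tcp_pos'],4),'yaw',round(cy,4),'t',s['time'],'F',np.round(s['wrist_force'],1),'| delta cm',np.round(d,2),'rz',round(np.degrees(cy-yaw),2))
E
python3 -c "
from d import *
go(.5888,.2425,.319,-.235)"
```

```text
now [0.5828 0.064  0.3182] yaw -0.233 t 8.45 F [ 0.4 -0.2 -2.4] | delta cm [ -3.54 -17.51  -0.09] rz 0.11
```

Emit:
apply_moves([
  [[0, -0.7, -3.5, 0, 0, 0, 0], [0, -1.5, -7.5, 0, 0, 0, 0], [0, -2.3, -11.5, 0, 0, 0, 0], [0, -3, -15, 0, 0, 0, 0], [0, -3.4, -17, 0, 0, 0, 0], [0, -3.5, -17.5, 0, 0, 0, 0], [0, -3.5, -17.5, 0, 0, 0, 0], [0, -3.5, -17.5, 0, 0, 0, 0]],
])

```text
time: 9.25
tcp_pos: [0.5903, 0.2393, 0.32]
tool_rot: [3.119, -0.368, -0.001]
wrist_force: [0.7, -0.1, -2.6]
finger_gap: 0.0172
grip_force: 78.3
```

```bash
python3 - <<'E'
from w import *
from d import go
m,o=shot('w5',("switch","pusher"))
go(.5888,.2425,.191,-.235)
# overlay predicted geometry
im=cv2.imread('pics/w5.png')
def dr(B,p,z,col):
    c,s=np.cos(p[2]),np.sin(p[2]);Rz=np.array([[c,-s,0],[s,c,0],[0,0,1]])
    for b in B:
        q=(proj(m,(b+[0,0,z])@Rz.T+[p[0],p[1],0])*8).astype(int)
        for i in range(8):
            for j in (1,2,4):
                if not i&j: cv2.line(im,tuple(int(t) for t in q[i]),tuple(int(t) for t in q[i|j]),col,1,cv2.LINE_AA,3)
s=read_state()
dr(SW[:1],(.578,.1855,1.385),.004,(0,255,255))
dr(BIN,(.5275,.202,1.33),0,(255,0,255))
dr(PUSH[:1],(s['tcp_pos'][0],s['tcp_pos'][1],-.233),.136,(0,0,255))
dr(PUSH[:1],(s['tcp_pos'][0],s['tcp_pos'][1],-.233),.009,(255,255,0))
cv2.imwrite('pics/v5.png',cv2.resize(im,(800,600)))
E
```

```text
switch [(0.61, [278, 113, 383, 177])]
pusher [(0.73, [237, 145, 284, 352]), (0.37, [274, 116, 385, 176])]
9.4 [0.5905 0.2392 0.3207] [-3.1197e+00  3.6930e-01 -6.0000e-04]
now [0.5905 0.2392 0.3207] yaw -0.2357 t 9.4 F [ 0.7 -0.7 -1.8] | delta cm [-0.24 -0.28 12.97] rz -0.04
```

View pics/v5.png

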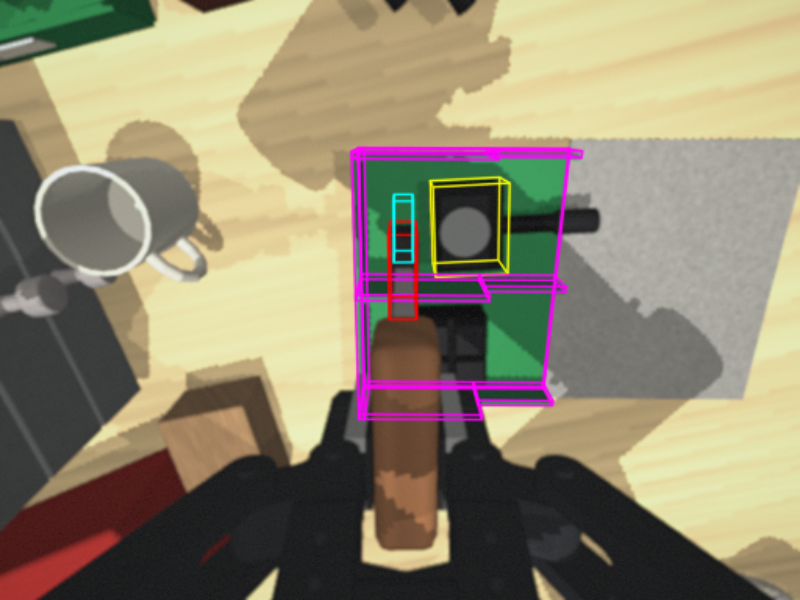

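The foot (red, (403,270)) and its predicted landing box (cyan, (403,229)) fit between the end wall (x≈366) and the housing's rear (x≈431). Lowering.

Emit:
apply_moves([
  [[0, 0, 0, 1.5, 0, 0, 0], [0, 0, 0, 4, 0, 0, 0], [0, 0, 0, 6.5, 0, 0, 0], [0, 0, 0, 9, 0, 0, 0], [0, 0, 0, 11, 0, 0, 0], [0, 0, 0, 12.3, 0, 0, 0], [0, 0, 0, 12.9, 0, 0, 0], [0, 0, 0, 12.9, 0, 0, 0]],
])

```text
time: 10.2
tcp_pos: [0.5901, 0.2397, 0.1909]
tool_rot: [3.119, -0.368, -0.001]
wrist_force: [1.0, 0.4, -2.1]
finger_gap: 0.0171
grip_force: 78.2
```

```bash
python3 - <<'E'
from w import *
from d import go
m,o=shot('w6',("switch",))
r=read_state();a=np.array([np.cos(1.33),np.sin(1.33)]);p=r['tcp_pos'][:2]-a*.16
go(p[0],p[1],.191,-.24);print(r['moment'])
E
```

```text
switch [(0.66, [282, 128, 438, 212])]
10.3 [0.5908 0.2402 0.1924] [-3.1193e+00  3.6760e-01 -2.3000e-03]
now [0.5908 0.2402 0.1924] yaw -0.2346 t 10.3 F [ 0.6  0.4 -1.6] | delta cm [-0.1  16.    0.12] rz 0.31
[ 0.04668487 -0.01370669 -0.07167282]
```

Emit:
apply_moves([
  [[0, 0, 0.8, 0, 0, 0, 0], [0, 0, 1.6, 0, 0, 0, 0], [0, 0, 2.4, 0, 0, 0, 0], [0, 0, 3.2, 0, 0, 0, 0], [0, 0, 4, 0, 0, 0, 0], [0, 0, 4.8, 0, 0, 0, 0], [0, 0, 5.6, 0, 0, 0, 0], [0, 0, 6.4, 0, 0, 0, 0], [0, 0, 7.2, 0, 0, 0, 0], [0, 0, 8, 0, 0, 0, 0]],
])

```text
time: 11.3
tcp_pos: [0.5716, 0.162, 0.1913]
tool_rot: [-3.12, 0.367, 0.0]
wrist_force: [-0.2, 1.2, -0.9]
finger_gap: 0.0167
grip_force: 78.4
```

```bash
python3 - <<'E'
from w import *
m,o=shot('w7',("switch",))
for d in o['switch'][:1]:
    r=fit([(m,d['region'].astype(float))],[b+[0,0,.004] for b in SW],[.564,.125,1.35]);x=r.x
    d=x[:2]-[.5275,.202];print(np.round(x,4),r.fun,'bin xy',[np.cos(1.33)*d[0]+np.sin(1.33)*d[1],-np.sin(1.33)*d[0]+np.cos(1.33)*d[1]])
E
```

```text
switch [(0.72, [269, 130, 417, 214])]
11.4 [0.5713 0.1612 0.1913] [ 3.1187e+00 -3.6840e-01 -1.1000e-03]
[0.5609 0.1253 1.3478] 0.15711578199555576 bin xy [np.float64(-0.06656419348071681), np.float64(-0.050713174119858345)]
```

View pics/w7.png

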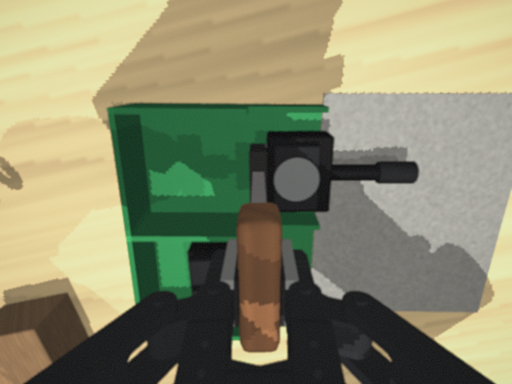

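The switch is square against the foot at (260,175), with its housing at (300,175), leaving the bin along the bay. Continuing another 8.3 cm.

Emit:
apply_moves([
  [[0, 0, 0.8, 0, 0, 0, 0], [0, 0, 1.6, 0, 0, 0, 0], [0, 0, 2.4, 0, 0, 0, 0], [0, 0, 3.2, 0, 0, 0, 0], [0, 0, 4, 0, 0, 0, 0], [0, 0, 4.8, 0, 0, 0, 0], [0, 0, 5.6, 0, 0, 0, 0], [0, 0, 6.4, 0, 0, 0, 0], [0, 0, 7.2, 0, 0, 0, 0], [0, 0, 7.8, 0, 0, 0, 0]],
])

```text
time: 12.4
tcp_pos: [0.5534, 0.086, 0.1913]
tool_rot: [3.12, -0.368, -0.0]
wrist_force: [-0.2, 0.6, -2.3]
finger_gap: 0.0168
grip_force: 78.3
```

Emit:
apply_moves([
  [[0, 0, 0.3, 0, 0, 0, 0], [0, 0, 0.5, 0, 0, 0, 0], [0, 0, 0.5, 0, 0, 0, 0], [0, 0, -0.5, 0, 0, 0, 0], [0, 0, -1.2, 0, 0, 0, 0], [0, 0, -1.2, 0, 0, 0, 0]],
])

```text
time: 13.0
tcp_pos: [0.5567, 0.0997, 0.191]
tool_rot: [3.12, -0.365, -0.0]
wrist_force: [-0.1, -0.0, -2.4]
finger_gap: 0.0168
grip_force: 78.4
```

```bash
python3 - <<'E'
from w import *
m,o=shot('w8',("switch",))
im=cv2.imread('pics/w8.png')
for d in o['switch'][:1]:
    r=fit([(m,d['region'].astype(float))],[b+[0,0,.002] for b in SW],[.542,.045,1.33]);x=r.x
    d=x[:2]-[.5275,.202];print(np.round(x,4),r.fun,'bin xy',[np.cos(1.33)*d[0]+np.sin(1.33)*d[1],-np.sin(1.33)*d[0]+np.cos(1.33)*d[1]])
E
```

```text
switch [(0.84, [285, 129, 439, 214]), (0.72, [24, 98, 253, 343])]
13.1 [0.5564 0.0988 0.1911] [ 3.1198e+00 -3.6580e-01 -5.0000e-04]
[0.5421 0.0451 1.3436] 0.14641285935155335 bin xy [np.float64(-0.14893883909898176), np.float64(-0.051558825809495105)]
```

View pics/w8.png

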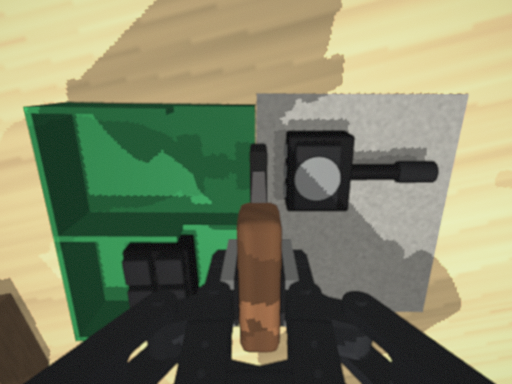

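The whole switch lies on the sheet: housing (320,170), tip (438,172), bin edge x≈256, far mat edge x≈455. The foot is clear of it. Lifting and returning to the holder.

Emit:
apply_moves([
  [[0, 0, 0, -1, 0, 0, 0], [0, 0, 0, -3, 0, 0, 0], [0, 0, 0, -6, 0, 0, 0], [0, 0, 0, -9, 0, 0, 0], [0, 0, 0, -11.5, 0, 0, 0], [0, 0, 0, -13, 0, 0, 0], [0, 0, 0, -13, 0, 0, 0]],
])

```text
time: 13.8
tcp_pos: [0.5574, 0.0982, 0.3247]
tool_rot: [-3.118, 0.367, -0.009]
wrist_force: [0.2, -0.4, -2.5]
finger_gap: 0.0169
grip_force: 78.5
```

```bash
python3 -c "
from d import *
go(.5742,-.3261,.321,-.409)"
```

```text
now [0.5574 0.0982 0.3247] yaw -0.2346 t 13.8 F [ 0.2 -0.4 -2.5] | delta cm [11.5  40.88  0.32] rz 9.99
```

Emit:
apply_moves([
  [[0, 0.6, 2, 0, 0, 0, 0.5], [0, 1.5, 5.5, 0, 0, 0, 1.5], [0, 2.8, 10, 0, 0, 0, 2.5], [0, 4.1, 14.5, 0, 0, 0, 3.7], [0, 5.3, 19, 0, 0, 0, 5], [0, 6.6, 23.5, 0, 0, 0, 6.2], [0, 7.9, 28, 0, 0, 0, 7.4], [0, 9.1, 32.5, 0, 0, 0, 8.6], [0, 10.3, 36.5, 0, 0, 0, 9.5], [0, 11, 39, 0, 0, 0, 10]],
])

```text
time: 14.8
tcp_pos: [0.572, -0.3095, 0.3196]
tool_rot: [3.075, -0.642, -0.004]
wrist_force: [0.4, 0.8, -2.1]
finger_gap: 0.0168
grip_force: 78.5
```

Emit:
apply_moves([
  [[0, 0, 0, 0, 0, 0, 0], [0, 0, 0, 0, 0, 0, 0], [0, 0, 0, 0, 0, 0, 0]],
])

```text
time: 15.1
tcp_pos: [0.5729, -0.3057, 0.321]
tool_rot: [-3.076, 0.636, 0.001]
wrist_force: [0.5, 0.3, -1.8]
finger_gap: 0.017
grip_force: 78.6
```

```bash
python3 -c "
from d import *
go(.5742,-.3261,.321,-.409)"
```

```text
now [ 0.5729 -0.3057  0.321 ] yaw -0.408 t 15.1 F [ 0.5  0.3 -1.8] | delta cm [ 0.93  1.82 -0.01] rz 0.05
```

Finish aligning, then check the pusher against the picture taken right after lifting (same pose).

Emit:
apply_moves([
  [[0, 0.5, 1, 0, 0, 0, 0], [0, 0.9, 1.8, 0, 0, 0, 0], [0, 0.9, 1.8, 0, 0, 0, 0], [0, 0.9, 1.8, 0, 0, 0, 0]],
])

```text
time: 15.5
tcp_pos: [0.5741, -0.3266, 0.3211]
tool_rot: [-3.076, 0.638, 0.0]
wrist_force: [-0.3, 0.0, -2.8]
finger_gap: 0.017
grip_force: 78.6
```

```bash
python3 - <<'E'
from w import *
from d import go
m,o=shot('w9',("pusher",))
go(.5742,-.3261,.187,-.409)
a=cv2.imread('pics/w4.png');b=cv2.imread('pics/w9.png')
A=np.hstack([x[100:250,190:350] for x in(a,b)]);cv2.imwrite('pics/cmp.png',cv2.resize(A,None,fx=2.4,fy=2.4,interpolation=cv2.INTER_CUBIC))
E
```

```text
pusher [(0.77, [362, 115, 506, 188]), (0.74, [214, 227, 238, 335]), (0.68, [340, 183, 436, 302]), (0.59, [236, 146, 281, 352])]
15.6 [ 0.5741 -0.3264  0.3213] [-3.0761e+00  6.3740e-01  1.0000e-04]
now [ 0.5741 -0.3264  0.3213] yaw -0.4087 t 15.6 F [ 0.2 -0.2 -2.5] | delta cm [ 0.   -0.03 13.43] rz 0.02
```

View pics/cmp.png

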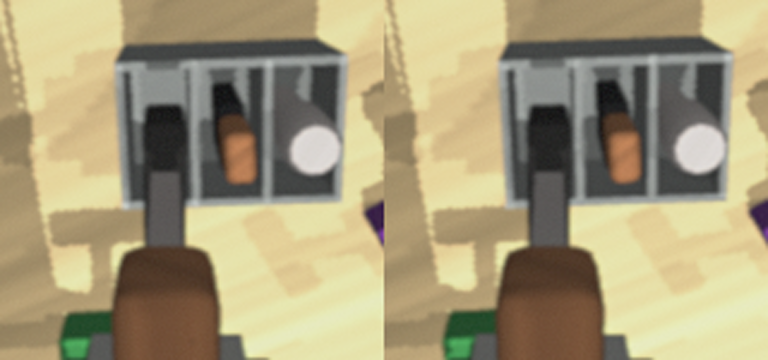

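The two views match: the foot sits over its cell at the same pixels. Lowering.

Emit:
apply_moves([
  [[0, 0, 0, 1.5, 0, 0, 0], [0, 0, 0, 3.5, 0, 0, 0], [0, 0, 0, 5.5, 0, 0, 0], [0, 0, 0, 7.5, 0, 0, 0], [0, 0, 0, 9.5, 0, 0, 0], [0, 0, 0, 11, 0, 0, 0], [0, 0, 0, 12, 0, 0, 0], [0, 0, 0, 12.7, 0, 0, 0], [0, 0, 0, 13, 0, 0, 0], [0, 0, 0, 13, 0, 0, 0]],
])

```text
time: 16.6
tcp_pos: [0.5741, -0.3266, 0.1914]
tool_rot: [3.076, -0.638, 0.0]
wrist_force: [-0.6, -0.2, -1.0]
finger_gap: 0.0165
grip_force: 78.7
```

Emit:
apply_moves([
  [[0, 0, 0, 0.1, 0, 0, 0], [0, 0, 0, 0.2, 0, 0, 0], [0, 0, 0, 0.3, 0, 0, 0], [0, 0, 0, 0.4, 0, 0, 0], [0, 0, 0, 0.4, 0, 0, 0]],
])

```text
time: 17.1
tcp_pos: [0.5739, -0.3266, 0.1871]
tool_rot: [-3.076, 0.638, 0.0]
wrist_force: [-0.8, -0.1, -1.6]
finger_gap: 0.0169
grip_force: 78.7
```

Emit:
apply_moves([
  [[0, 0, 0, 0.05, 0, 0, 0], [0, 0, 0, 0.1, 0, 0, 0], [0, 0, 0, 0.1, 0, 0, 0]],
])

```text
time: 17.4
tcp_pos: [0.574, -0.3266, 0.1864]
tool_rot: [3.076, -0.638, 0.0]
wrist_force: [0.8, -0.2, -1.9]
finger_gap: 0.0171
grip_force: 78.8
```

Emit:
apply_moves([
  [[0, 0, 0, 0.05, 0, 0, 0], [0, 0, 0, 0.05, 0, 0, 0]],
])

```text
time: 17.6
tcp_pos: [0.5741, -0.3267, 0.1863]
tool_rot: [3.076, -0.638, 0.001]
wrist_force: [-0.2, 1.7, 1.7]
finger_gap: 0.0172
grip_force: 79.1
```

Contact is starting. One more small step, then reduce the grip and open gently.

Emit:
apply_moves([
  [[0, 0, 0, 0.05, 0, 0, 0], [0, 0, 0, 0.05, 0, 0, 0]],
], force=20)

```text
time: 17.8
tcp_pos: [0.5742, -0.3268, 0.1863]
tool_rot: [3.076, -0.637, 0.002]
wrist_force: [-0.1, 1.5, 5.3]
finger_gap: 0.017
grip_force: 79.6
```

Emit:
apply_moves([
  [[2.2, 0, 0, 0, 0, 0, 0], [2.8, 0, 0, 0, 0, 0, 0], [4, 0, 0, 0, 0, 0, 0], [6, 0, 0, 0, 0, 0, 0], [8.5, 0, 0, 0, 0, 0, 0], [8.5, 0, 0, 0, 0, 0, 0], [8.5, 0, 0, 0, 0, 0, 0]],
])

```text
time: 18.5
tcp_pos: [0.574, -0.3266, 0.1853]
tool_rot: [3.076, -0.638, -0.0]
wrist_force: [-0.3, 0.3, 0.3]
finger_gap: 0.085
grip_force: 0.0
```

Emit:
apply_moves([
  [[8.5, 0, 0, -1.5, 0, 0, 0], [8.5, 0, 0, -4, 0, 0, 0], [8.5, 0, 0, -7, 0, 0, 0], [8.5, 0, 0, -10, 0, 0, 0], [8.5, 0, 0, -10, 0, 0, 0], [8.5, 0, 0, -10, 0, 0, 0]],
])

```text
time: 19.1
tcp_pos: [0.5743, -0.3266, 0.2859]
tool_rot: [-3.076, 0.638, -0.003]
wrist_force: [1.0, 0.2, -0.3]
finger_gap: 0.085
grip_force: 0.0
```

```bash
python3 - <<'E'
from w import *
m,o=shot('w10',("pusher",))
im=cv2.imread('pics/w10.png')
k,st,c=brown(im[:,:,::-1].copy(),(254,195));print(st,c)
a=cv2.imread('pics/w3.png')
t=snapshot('top');cv2.imwrite('pics/top1.png',t[:,:,::-1]);t0=cv2.imread('pics/top0.png')
A=cv2.hconcat([cv2.resize(a[90:270,180:380],(400,360)),cv2.resize(im[90:270,180:380],(400,360))])
B=cv2.resize(t[145:250,145:425][:,:,::-1],(640,240),interpolation=cv2.INTER_CUBIC);B=cv2.copyMakeBorder(B,0,0,0,160,cv2.BORDER_CONSTANT)
cv2.imwrite('pics/fin.png',cv2.vconcat([A,B]))
E
```

```text
pusher [(0.97, [372, 114, 512, 202]), (0.81, [346, 191, 459, 326]), (0.69, [174, 240, 250, 367]), (0.59, [242, 136, 273, 242])]
19.2 [ 0.5737 -0.3263  0.284 ] [-3.0754  0.6374  0.0032]
[ 245  154   25   88 1976] [257.07793522 196.88157895]
```

View pics/fin.png

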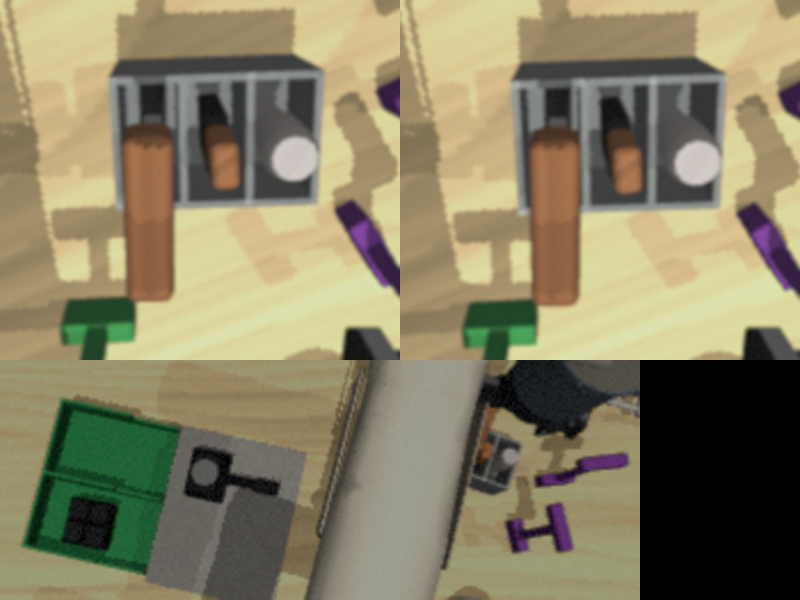

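The pusher stands in its cell as at the start: its bar is at (555,215), against (150,210) in the earlier half. In the top view the switch is wholly on the sheet at (230,475), and nothing else has moved. Handing in.

```bash
python3 -c "
from bench import *
print(sign_off())"
```

```text
the job is handed in; nothing more can be done
None
```

The job is handed in: the whole switch, stalk included, lies flat on the grey sheet, the pusher stands back in its holder cell, and the last pictures show nothing else moved; it took about 19 s of the 66 s allowed.

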